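Break down a practice assembly into its trays and tote

TASK

Take the stacked practice assembly apart from the top down, one part at a time, putting each part flat in its place before taking the next: the brass bushing in the middle of the yellow tray, the black bearing block in the middle of the green tray, then the red bracket in the blue tote's plain end and the long aluminium rail in the tote's orange-rimmed end, both lying flat on its floor on their own side of the divider. The tote's divider stands wrong for this: slide it away from the orange rim until the rail will fit, leaving enough room for the bracket. Leave the red screw bin and the wrench where they are.

Things in the scene. Friction and masses are not known exactly. Their poses are not given: they have to be found in the camera images.
- bushing: Brass bushing, upright solid-looking cylinder, diameter 36 mm, 26 mm high, dark disc on top; topmost of the stack. Origin: centre of its underside, z up. Belongs in the yellow tray.
- block: Black bearing block, 40 mm (its x) by 56 mm (its y) by 26 mm high, lying under the bushing. Origin: centre of its underside, z up. Belongs in the green tray.
- bracket: Red bracket plate, 44 mm (its x) by 80 mm (its y) by 14 mm thick, lying under the block, on the rail, and overhanging it by about 4 mm on each long side. Origin: centre of its underside, z up. Belongs in the tote's plain end (tote -y).
- rail: Aluminium rail with two dark grooves, 36 mm (its x) by 160 mm (its y) by 18 mm high, bottom of the stack, on a fixed black rubber pad 4 mm thick. Origin: centre of its underside, z up. Belongs in the tote's orange-rimmed end (tote +y). All four stacked parts are loose, roughly centred and parallel, 0.1 to 0.35 kg each.
- tote: Blue open tote fixed to the bench, long along its y. Inside 120 mm (x) by 300 mm (y), walls 5 mm thick, 45 mm high above the bench, floor 4 mm thick. An orange rim (46 mm above the bench) tops the +y end wall; the -y end is plain. Origin: centre of the underside, z up. A grey upright divider 6 mm thick crosses its inner width and slides along y.
- divider_grip (a point): Centre of the white tab on the divider, 60 mm above the bench; axes as the tote's. Tab 12 mm thick (tote y), 40 mm wide (tote x), 44 to 78 mm above the bench. The divider slides from tote y = +70 to -60 mm against about 3 N friction and stays where left. It starts at y = 0 to +65 mm, too near the orange end for the rail; at y = -40 mm the orange end is 187 mm long, the plain end 107 mm.
- tray_green: Shallow green tray fixed to the bench, 110 x 110 mm, floor 4 mm thick, rim 5 mm wide and 7 mm high. Origin: centre of its underside, z up.
- tray_yellow: Shallow yellow tray fixed to the bench, of the same size and shape as the green one. Origin: centre of its underside, z up.
- screw_bin: Small red open bin with screws, 90 mm (x) by 75 mm (y) by 45 mm high, loose on the bench beside the trays: leave it alone. Origin: centre of its underside.
- wrench: Steel wrench lying loose on the bench beyond the tote, about 7 mm high: leave it alone. Origin: under its middle.
Things that resemble listed ones, but are neither listed nor needed, are in the scene too. There is more than one size of the bushing; the one meant has the size given above. There is more than one size of the tray_green; the one meant has the size given above.

How it is judged:
By the outcome, as a careful person would: the job done as asked, in the order asked, and still so for the second after the job is handed in, with the robot touching nothing.
It also fails if it takes over 120 s, if anything falls off the work surface, if the arm or the gripper's body presses on something with over 40 N, if the wrist force passes 120 N, or if a joint passes its speed limit or range.

ROBOT

A 6-joint arm with a two-finger parallel gripper is mounted at the origin on the work surface. World frame = base frame: x ahead of the robot, y to its left, z up, the work surface at z = 0. Lengths are in mm, angles in rad, forces in N, time in s.
With the tool pointing down it reaches from about 425 to 925 mm from the base axis. Payload 12.5 kg.
Tool frame: the origin (TCP) lies at the very end of the fingers, on their centre line; the grasp point (between the pads) lies 19 mm behind it (r.grip_depth is the distance from the TCP to the grasp point, in mm); z points along the fingers, y is the line along which they close (so a half turn about z gives the same grasp; the last joint's range is limited). The gripper opens to 85 mm and grips with 20 to 120 N. Pads are 22 mm wide; open, the fingers measure 114 mm over their backs; the gripper's body (76 mm by 85 mm) begins 54 mm behind the grasp point. The pads swing forward as they close: fully open they stand 13 mm farther back than shut.
Start: joints at [0.995, 0.491, 1.559, -0, 1.092, -0.106], TCP at [282.929, 557.312, 231.327] pointing down, gripper open.
Joint ranges: [-3.1, 3.1], [-0.84, 2.19], [0.05, 2.79], [-1.13, 4.28], [0.06, 2.93], [-2.69, 2.69]. Speed limits (rad/s): [2.22, 2.22, 2.79, 3.14, 3.14, 3.14].

INTERFACE

Orientations are given as a unit quaternion [x, y, z, w].
In Python, from workcell import readout, cams, job, nets, r gives the robot as it stands. The module is installed in compiled form; this text tells all that it offers.
- The arm moves only by the tool servo_tool, never from a script. Its argument "series" is a list of rows, each a list of 5 numbers: the opening, from -1 (shut) to 1 (fully open), then the shift along the world's x, y, z each as a share of 3 cm, from -1 to 1, then the turn about the world's z as a share of 4 degrees, from -1 to 1. In form: [[hand, dx, dy, dz, spin], ...]. A call has 1 to 10 rows; each row shifts and turns the commanded pose from where the row before left it; what a row does not reach is not made up. A row lasts 1/10 s, in which the tool goes at most 50 mm and 8.59 degrees, less where a joint would pass 70% of its speed; a pose out of reach is approached as far as the arm can. A call with a number of a shift or a turn outside -1 to 1 is refused whole. A call with a gripper value outside its range is refused whole. The fingers move at their own pace and stop on an object; "squeeze" is the grip in N (left out, the last holds). Time passes only in rows, so rows that do not move let the fingers close. It gives the time, the measured TCP pose, the force, the opening and the grip force at its end, in the units of the state.
- readout.get_obs(): the state, without advancing time (a new reading comes with each control period).
- cams.snapshot(name): name is "scene" or "side" or "wrist"; returns the picture (480x640x3 uint8, red, green, blue); there is no depth.
- cams.camera_model(name): a dict with "camera_matrix" (3x3 intrinsics, pixels), "distortion" ([k1, k2, p1, p2, k3] as OpenCV has them; the pictures are not rectified), "eye" and "rotation" of the camera in the world. Camera axes: x right, y up, looking along -z (the intrinsics and any distortion apply to the point x, -y, -z); pixel columns grow to the right and rows downward; lengths in mm; the calibration is good to about 2 mm. A picture is of the moment at which its call begins: read the wrist's pose just before it. camera_model takes no time and is no camera call; for the wrist camera it gives the pose at the moment of the call.
- job.job_done(): hands the job in; it is judged then, once.
Trained networks look in the newest picture that a camera, given by its name, has taken for a name from the list of things; names that differ only in an ending like _2 or _b are one class to them, and where a whole thing is asked for, a point or a joint stands for the part that bears it (a point fixed in the world has none). Each returns a list of dicts, best first, with "confidence" (0 to 1); they miss things now and then, are a little off and sometimes report something else, mostly with a low value. They report only what shows in the picture. A call takes as long as a camera call. They do not tell look-alikes from the thing itself.
- nets.search_frame(camera, label): "extent" ([left, top, right, bottom] as shares, 0 to 1, of the picture: columns of its width, rows of its height, round what is visible of it).
- nets.silhouettes(camera, label): "pixels" (480x640 bool, what is visible of it) and "extent" ([left, top, right, bottom] as shares, 0 to 1, of the picture: columns of its width, rows of its height, round what is visible of it).
- nets.tip_of(camera, label): "point" ([row, column] as shares, 0 to 1, of the picture: columns of its width, rows of its height: a listed point, or the origin of a listed thing).
The state is a dict: "time_s": time; "joint_pos": joint angles; "joint_velocities": joint speeds; "joint_torque": joint torques, N m; "position": TCP position; "tool_rot": TCP orientation; "contact_force": force on the tool from outside, world axes, zero at the start; "ft_torque": the same for the moment, N m; "width": finger opening in mm; "grip_force": force on a finger pad.
Only numpy, scipy, OpenCV 4.12 (cv2) and the standard library are available. Lean on these libraries where they do the work, as an engineer would, in place of code of your own. Each camera call takes 0.05 s, during which the arm holds its last target. There are 200 camera calls.

## Working session

There is one attempt and no reset: what is moved stays moved. The work goes in short steps, Python scripts to look and compute and a tool call to move; the robot and the scene stay as the last step left them, time stands still between calls to the robot, and variables do not carry over. Pictures are saved under pics/ and viewed, at most 17 in all, crops included, and the job is handed in when it is done.

Besides the shell and the picture viewer there is one more tool, called after ">>>" by a JSON object that holds its "fn" and its "kwargs", one argument or row to a line. servo_tool: Moves the arm, as the interface text tells. Its arguments: {"type":"object","properties":{"series":{"type":"array"},"squeeze":{"type":"number"}},"required":["series"]}

```bash
mkdir -p pics; cat > h.py <<'E'
import numpy as np, cv2
from workcell import readout, cams, job, nets, r
def snap(n,f=None):
    m=cams.camera_model(n); im=cams.snapshot(n)
    if f: cv2.imwrite('pics/'+f,im[:,:,::-1])
    return m,im
def proj(m,P):
    R=np.array(m['rotation']);p=(np.atleast_2d(P)-np.array(m['eye']))@R
    p=p*[1,-1,-1]
    return cv2.projectPoints(p.reshape(-1,1,3).astype(float),np.zeros(3),np.zeros(3),np.array(m['camera_matrix'],float),np.array(m['distortion'],float))[0].reshape(-1,2)
def ray(m,uv):
    u=cv2.undistortPoints(np.array(uv,float).reshape(-1,1,2),np.array(m['camera_matrix'],float),np.array(m['distortion'],float)).reshape(-1,2)
    d=np.c_[u[:,0],-u[:,1],-np.ones(len(u))]@np.array(m['rotation']).T
    return np.array(m['eye'],float),d
def onz(m,uv,z):
    e,d=ray(m,uv); return e+d*((z-e[2])/d[:,2])[:,None]
def tri(obs):
    A=np.zeros((3,3));b=np.zeros(3)
    for m,uv in obs:
        e,d=ray(m,[uv]);d=d[0]/np.linalg.norm(d);M=np.eye(3)-np.outer(d,d);A+=M;b+=M@e
    return np.linalg.solve(A,b)
E
python3 - <<'E'
from h import *
for n in ['scene','side','wrist']:
    m,im=snap(n,n+'0.png'); print(n,np.round(m['eye']),np.round(np.array(m['rotation'])[:,2],2))
    for l in ['bushing','block','bracket','rail','tote','divider_grip','tray_green','tray_yellow','screw_bin','wrench']:
        for d in nets.tip_of(n,l)[:3]:
            p=np.array(d['point'])[::-1]*[640,480]; print(l,round(d['confidence'],2),np.round(p),np.round(onz(m,[p],0)[0]))
E
```

```text
Traceback (most recent call last):
IndexError: too many indices for array: array is 1-dimensional, but 2 were indexed
```

```bash
sed -i 's/^def snap/from scipy.spatial.transform import Rotation as Rn\ndef cm(n):\n    m=dict(cams.camera_model(n)); m["rotation"]=Rn.from_quat(m["rotation"]).as_matrix(); return m\ndef snap/; s/m=cams.camera_model(n); im/m=cm(n); im/' h.py
python3 - <<'E'
from h import *
print(cams.camera_model('scene'))
for n in ['scene','side','wrist']:
    m,im=snap(n,n+'0.png'); print(n,np.round(m['eye']),np.round(np.array(m['rotation'])[:,2],2))
    for l in ['bushing','block','bracket','rail','tote','divider_grip','tray_green','tray_yellow']:
        for d in nets.tip_of(n,l)[:3]:
            p=np.array(d['point'])[::-1]*[640,480]; print(l,round(d['confidence'],2),np.round(p),np.round(onz(m,[p],0)[0]))
E
```

```text
{'camera_matrix': array([[591.26709718,   0.        , 320.22255614],
       [  0.        , 591.26709718, 238.33179878],
       [  0.        ,   0.        ,   1.        ]]), 'distortion': array([-0.04656743,  0.        ,  0.        ,  0.        ,  0.        ]), 'eye': array([1127.52406925,  -42.09414719,  912.74602084]), 'rotation': array([0.20433521, 0.16581112, 0.61801052, 0.7408217 ])}
scene [1128.  -42.  913.] [ 0.5  -0.1   0.86]
bushing 0.76 [390. 222.] [589. 192.   0.]
bushing 0.73 [394. 299.] [740. 163.   0.]
bushing 0.45 [305. 253.] [624.  29.   0.]
block 0.96 [388. 231.] [606. 185.   0.]
bracket 0.8 [385. 237.] [617. 176.  -0.]
rail 0.74 [386. 239.] [622. 177.   0.]
tote 0.58 [181. 274.] [ 627. -188.    0.]
divider_grip 0.92 [172. 257.] [ 590. -203.    0.]
tray_green 0.87 [444. 150.] [443. 339.   0.]
tray_green 0.58 [363. 162.] [444. 175.   0.]
tray_yellow 0.7 [279. 181.] [462.   7.  -0.]
side [-136. -656.  734.] [-0.6  -0.59  0.54]
bushing 0.86 [333. 233.] [744. 160.   0.]
bushing 0.72 [341. 276.] [627.  30.   0.]
bushing 0.57 [297. 227.] [708. 244.   0.]
block 0.73 [296. 238.] [669. 209.   0.]
bracket 0.82 [296. 243.] [655. 195.   0.]
rail 0.67 [294. 251.] [628. 175.   0.]
tote 0.93 [428. 320.] [ 628. -190.    0.]
tray_green 0.64 [229. 286.] [447. 182.   0.]
tray_green 0.56 [186. 258.] [450. 337.   0.]
tray_yellow 0.98 [295. 318.] [466.   5.   0.]
wrist [212. 592. 374.] [-0.27  0.14  0.95]
tray_green 0.96 [222. 396.] [448. 336.   0.]
tray_green 0.61 [119. 433.] [441. 175.   0.]
```

View pics/scene0.png

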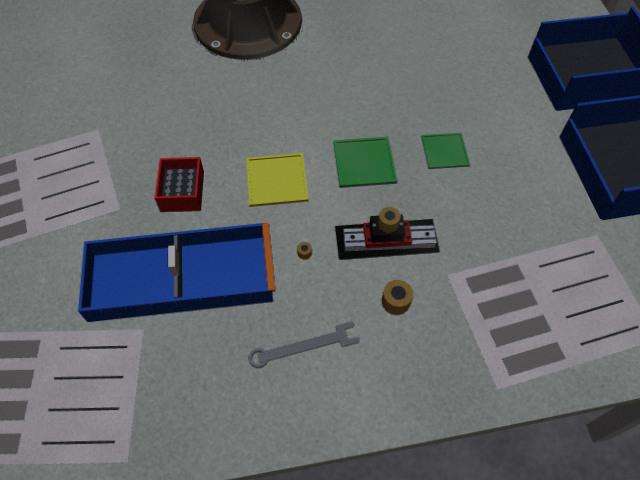

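View pics/side0.png

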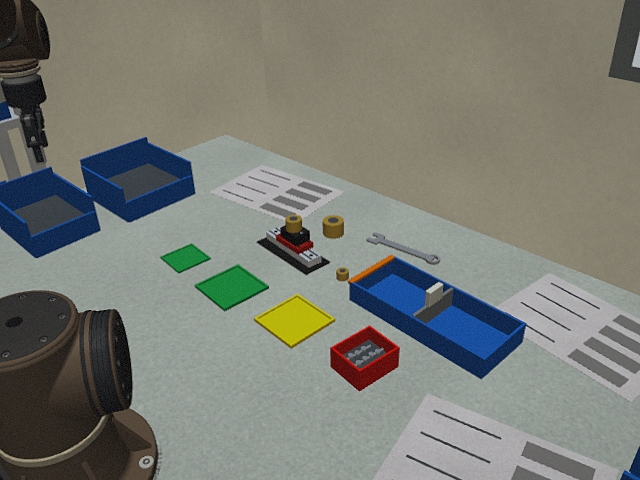

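The scene picture shows three bushing-like cylinders: on the stack (390,218), larger on the bench (397,296), small one (305,250). It also shows two green squares: a larger one (365,162) and a smaller one (445,150). I'll measure sizes to decide which ones are meant.

```bash
cat >> h.py <<'E'
def quad(mask):
    c=max(cv2.findContours(mask.astype(np.uint8),cv2.RETR_EXTERNAL,cv2.CHAIN_APPROX_NONE)[0],key=cv2.contourArea)
    return c[:,0,:]
def rect(m,mask,z):
    P=onz(m,quad(mask)+0.0,z)[:,:2].astype(np.float32); return cv2.minAreaRect(P)
E
python3 - <<'E'
from h import *
o=readout.get_obs();print(o['position'],Rn.from_quat(o['tool_rot']).as_matrix().round(3),cm('wrist')['eye']); print(cm('wrist')['rotation'].round(3))
for n in ['scene','side']:
    m,im=snap(n)
    for l,z in [('tray_green',7),('tray_yellow',7),('tote',45),('rail',22),('bracket',36),('block',62),('bushing',88),('screw_bin',45)]:
        for d in nets.silhouettes(n,l)[:3]:
            k=d['pixels']; c=quad(k); q=rect(m,k,z)
            print(n,l,round(d['confidence'],2),k.sum(),np.round(c.mean(0)),'rect',np.round(q[0]),np.round(q[1],1),round(q[2],1))
    if n=='scene':
        cv2.imwrite('pics/crop.png',cv2.resize(im[120:320,290:480],None,fx=3,fy=3,interpolation=cv2.INTER_CUBIC)[:,:,::-1])
E
```

```text
[282.88947073 557.32402532 231.35641137] [[-0.892  0.453  0.   ]
 [ 0.453  0.892  0.   ]
 [-0.     0.    -1.   ]] [211.57648789 591.65620227 374.13643703]
[[ 0.453 -0.848 -0.274]
 [ 0.892  0.431  0.138]
 [ 0.001 -0.307  0.952]]
scene tray_green 0.96 2707 [365. 162.] rect [449. 177.] [111.9 115.4] 85.0
scene tray_green 0.84 1426 [445. 150.] rect [448. 338.] [84.4 87.8] 84.4
scene tray_yellow 0.75 2793 [276. 180.] rect [460.   3.] [109.6 115.1] 86.7
scene tote 0.56 15209 [177. 272.] rect [ 644. -188.] [316.3 153.2] 86.4
scene rail 0.81 1181 [390. 241.] rect [633. 180.] [163.6  47.1] 83.4
scene rail 0.37 2431 [179. 184.] rect [ 450. -176.] [ 87.9 123.4] 81.6
scene bracket 0.61 538 [388. 237.] rect [631. 174.] [85.1 54.4] 83.9
scene bracket 0.45 547 [387. 230.] rect [623. 175.] [59.3 53.4] 77.1
scene block 0.65 548 [386. 231.] rect [637. 168.] [59.4 51.4] 79.8
scene bushing 0.95 896 [397. 297.] rect [774. 149.] [47.8 58.2] 76.6
scene bushing 0.77 436 [389. 220.] rect [635. 169.] [33.8 48.1] 69.9
scene bushing 0.67 212 [304. 250.] rect [668.  22.] [22.4 31.2] 80.0
scene screw_bin 0.93 2419 [179. 184.] rect [ 467. -173.] [ 85.9 119.2] 82.5
side tray_green 0.94 1842 [231. 286.] rect [444. 170.] [117.  114.5] 85.1
side tray_green 0.64 792 [185. 257.] rect [445. 332.] [89.2 82.2] 85.6
side tray_yellow 0.63 2352 [294. 319.] rect [458.  -1.] [116.7 116.7] 86.1
side rail 0.92 567 [291. 248.] rect [619. 169.] [178.6  50.3] 83.6
side rail 0.35 330 [293. 244.] rect [633. 182.] [101.   56.5] 88.9
side bracket 0.59 251 [294. 244.] rect [607. 161.] [52.  92.1] 18.7
side block 0.54 348 [294. 235.] rect [611. 148.] [84.7 59.6] 53.9
side bushing 0.64 268 [293. 223.] rect [614. 156.] [72.9 34.6] 45.0
side bushing 0.59 441 [333. 226.] rect [660.  83.] [90.9 43.1] 41.6
side bushing 0.45 141 [342. 274.] rect [543. -48.] [41.9 20.6] 42.1
side screw_bin 0.88 2979 [364. 357.] rect [ 437. -192.] [109.1 119.3] 82.2
```

View pics/crop.png

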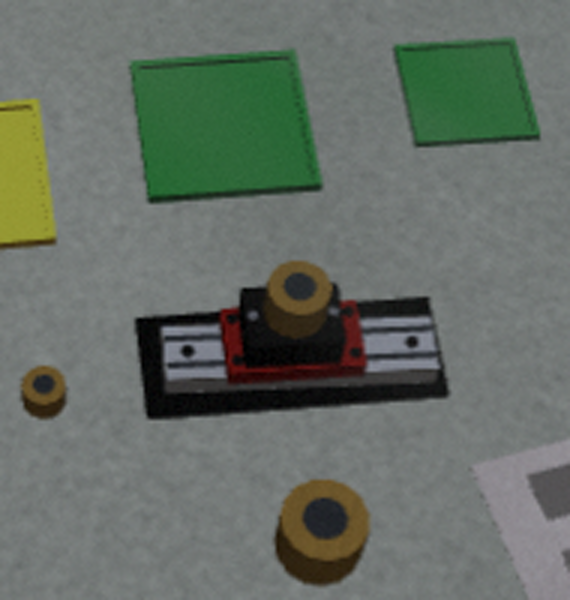

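The scene crop shows the bushing on the stack (about 36 mm wide, sitting on the black block), while the bench ones are clearly larger (about 48 mm) and smaller (about 22 mm). The left green tray, centred at (365,162), measures about 113 mm, so it is the 110 mm one. The right green tray (445,150) is only about 86 mm. I'll move the wrist over the stack.

>>> {"fn": "servo_tool", "kwargs": {
  "series": [
    [1,0.8,-0.9,0,-1],
    [1,0.8,-0.9,0,-1],
    [1,0.8,-0.9,0,-1],
    [1,0.8,-0.9,0,-1],
    [1,0.8,-0.9,0,-1],
    [1,0.8,-0.9,0,-1],
    [1,0.8,-0.9,0,-1],
    [1,0.8,-0.9,0,-1],
    [1,0.8,-0.9,0,-1],
    [1,0.8,-0.9,0,-1]
  ]
}}

```text
time_s: 3.3
position: [523.8, 286.1, 231.4]
tool_rot: [0.553, 0.833, 0.0, 0.0]
contact_force: [0.8, -0.1, 1.1]
width: 85.3
grip_force: 0.0
```

>>> {"fn": "servo_tool", "kwargs": {
  "series": [
    [1,0.8,-0.9,0,-1],
    [1,0.8,-0.9,0,-1],
    [1,0.8,-0.9,0,-1],
    [1,0.8,-0.9,0,-1],
    [1,0,0,0,-1],
    [1,0,0,0,-1],
    [1,0,0,0,-1],
    [1,0,0,0,-0.3],
    [1,0,0,0,0]
  ]
}}

```text
time_s: 4.2
position: [618.9, 179.3, 231.4]
tool_rot: [0.744, 0.669, 0.0, 0.0]
contact_force: [0.5, 0.3, 0.5]
width: 85.7
grip_force: 0.0
```

```bash
cat >> h.py <<'E'
def st():
    o=readout.get_obs(); R=Rn.from_quat(o['tool_rot']).as_matrix()
    print('t',round(o['time_s'],2),'pos',np.round(o['position'],1),'yhead',round(np.degrees(np.arctan2(R[1,1],R[0,1])),2),'F',np.round(o['contact_force'],1),'w',round(o['width'],1),'g',round(o['grip_force'],1),'q',np.round(o['joint_pos'],2)); return o
def look(f=None,labels=()):
    m,im=snap('wrist',f)
    for l in labels:
        for d in nets.tip_of('wrist',l)[:2]:
            p=np.array(d['point'])[::-1]*[640,480]; print(l,'tip',round(d['confidence'],2),np.round(p))
    return m,im
E
python3 - <<'E'
from h import *
st(); m,im=snap('wrist','w1.png')
for l,z in [('bushing',88),('block',62),('bracket',36),('rail',22)]:
    for d in nets.silhouettes('wrist',l)[:2]:
        q=rect(m,d['pixels'],z);print(l,round(d['confidence'],2),np.round(q[0],1),np.round(q[1],1),round(q[2],1))
E
```

```text
t 4.2 pos [618.9 179.3 231.4] yhead -6.07 F [0.5 0.3 0.5] w 85.7 g 0.0 q [ 0.18  0.52  1.51 -0.    1.11  0.29]
bushing 0.87 [623.7  75.6] [29.5 20.1] 85.5
bushing 0.71 [720.4 179. ] [41.8 50.8] 55.4
block 0.87 [629.7 185.5] [31.  39.4] 80.4
bracket 0.68 [628.8 196.1] [35.6 45. ] 87.3
rail 0.69 [485.   11.5] [108.8  66.5] 84.4
rail 0.56 [633.8 233.9] [44.8 35.3] 83.9
```

View pics/w1.png

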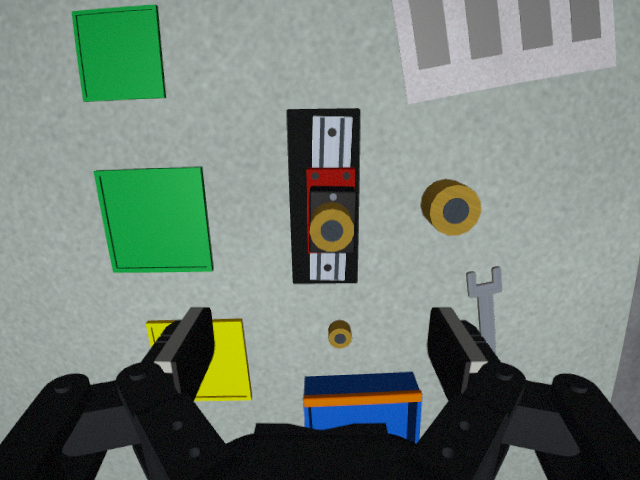

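In the wrist picture the stack's bushing disc is at (332,231), the rail holes at (332,132) and (327,268), the bigger bushing at (456,210) and the small one at (340,335). Next I triangulate these with the scene view.

```bash
python3 - <<'E'
from h import *
w=cm('wrist'); s=cm('scene'); sd=cm('side')
b=tri([(w,(332,231)),(s,(389.7,215.7))]); print('bushing top',b.round(1))
h1=tri([(w,(332,132)),(s,(427.3,234))]);h2=tri([(w,(327,268)),(s,(352.3,237))])
print('holes',h1.round(1),h2.round(1),'mid',((h1+h2)/2).round(1),'head',np.degrees(np.arctan2(*(h1-h2)[1::-1])).round(2))
for a,c in [((332,132),(327,268))]:
    P=onz(w,[a,c],22);print('wrist only z22',P.round(1),P.mean(0).round(1),np.degrees(np.arctan2(*(P[0]-P[1])[1::-1])).round(2))
print(onz(w,[(332,231)],88).round(1))
# trays, wrist view & corners
im=cv2.imread('pics/w1.png');hsv=cv2.cvtColor(im,cv2.COLOR_BGR2HSV)
for nm,lo,hi,x in [('green',(45,120,50),(75,255,255),None),('yellow',(22,150,80),(34,255,255),None)]:
    k=cv2.inRange(hsv,lo,hi); n,L,S,C=cv2.connectedComponentsWithStats(k)
    for i in range(1,n):
        if S[i,4]>2000: q=rect(w,L==i,7);print(nm,np.round(C[i]),np.round(q[0],1),np.round(q[1],1),round(q[2],1))
E
```

```text
bushing top [627.3 171.5  89.1]
holes [636.3 244.6  22.3] [618.8 113.5  23.3] mid [627.5 179.1  22.8] head 82.4
wrist only z22 [[635.3 243.1  22. ]
 [617.4 111.5  22. ]] [626.3 177.3  22. ] 82.25
[[626.2 169.8  88. ]]
green [119.  53.] [446.8 336.3] [81.1 82.6] 84.5
green [155. 219.] [445.5 174.1] [110.5 111.5] 85.0
yellow [226. 365.] [477.8   1.4] [112.8  71.7] 85.4
```

>>> {"fn": "servo_tool", "kwargs": {
  "series": [
    [1,0.27,-0.27,-0.9,-0.4],
    [1,0,0,-0.9,0],
    [1,0,0,-0.9,0],
    [1,0,0,-0.9,0],
    [1,0,0,-0.9,0],
    [1,0,0,-0.7,0],
    [1,0,0,-0.3,0],
    [1,0,0,0,0]
  ],
  "squeeze": 30
}}

```text
time_s: 5.25
position: [626.7, 171.2, 65.4]
tool_rot: [0.753, 0.658, -0.001, -0.0]
contact_force: [-0.6, 0.1, -0.1]
width: 85.5
grip_force: 0.0
```

>>> {"fn": "servo_tool", "kwargs": {
  "series": [
    [-1,0,0,0,0],
    [-1,0,0,0,0],
    [-1,0,0,0,0],
    [-1,0,0,0,0],
    [-1,0,0,0,0],
    [-1,0,0,0,0],
    [-1,0,0,0,0],
    [-1,0,0,0,0]
  ]
}}

```text
time_s: 6.05
position: [627.2, 171.3, 67.4]
tool_rot: [0.753, 0.658, 0.001, 0.0]
contact_force: [-1.2, -0.7, 4.9]
width: 34.7
grip_force: 29.5
```

```bash
python3 - <<'E'
from h import *
st(); snap('wrist','w2.png')
E
```

```text
t 6.05 pos [627.2 171.3  67.4] yhead -7.71 F [-1.2 -0.7  4.9] w 34.7 g 29.5 q [ 0.17  0.71  1.63 -0.    0.79  0.3 ]
```

View pics/w2.png

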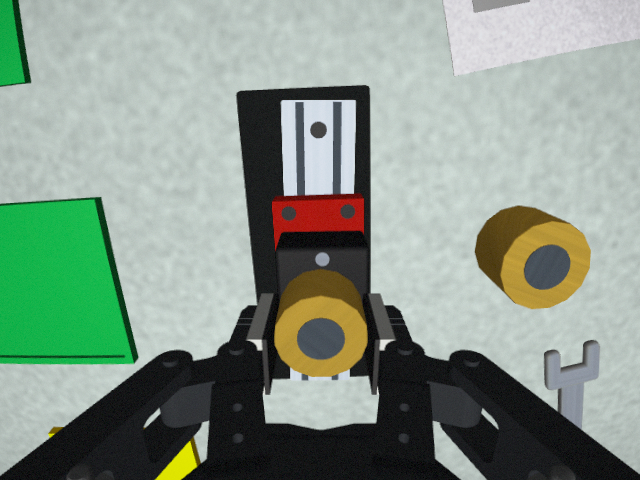

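The wrist picture shows the bushing gripped between the pads at (320,335), the block below it undisturbed. Now I lift it and carry it to the yellow tray.

>>> {"fn": "servo_tool", "kwargs": {
  "series": [
    [-1,0,0,0.3,0],
    [-1,0,0,0.8,0],
    [-1,0,0,0.9,0],
    [-1,-0.7,-0.7,0.7,0],
    [-1,-0.9,-0.9,0,0],
    [-1,-0.9,-0.9,0,0],
    [-1,-0.9,-0.9,0,0],
    [-1,-0.9,-0.9,0,0],
    [-1,-0.9,-0.9,0,0],
    [-1,-0.3,-0.4,0,0]
  ]
}}

```text
time_s: 7.1
position: [459.9, 1.9, 148.0]
tool_rot: [0.753, 0.658, -0.0, -0.0]
contact_force: [0.5, -0.4, -1.4]
width: 35.0
grip_force: 30.3
```

>>> {"fn": "servo_tool", "kwargs": {
  "series": [
    [-1,-0.03,0,0,0],
    [-1,0,0,0,0],
    [-1,0,0,0,0]
  ]
}}

```text
time_s: 7.4
position: [462.1, 3.8, 147.5]
tool_rot: [0.753, 0.658, 0.0, 0.0]
contact_force: [0.2, -0.1, -1.2]
width: 34.9
grip_force: 30.3
```

```bash
python3 - <<'E'
from h import *
st(); m,im=snap('wrist','w3.png')
hsv=cv2.cvtColor(im,cv2.COLOR_RGB2HSV)
for n,l in [('scene','tray_yellow'),('side','tray_yellow')]:
    m,im=snap(n)
    d=nets.tip_of(n,l)[0];p=np.array(d['point'])[::-1]*[640,480];print(d['confidence'],onz(m,[p],0).round(1))
    d=nets.silhouettes(n,l)[0];k=d['pixels'];q=rect(m,k,7);print(q)
E
```

```text
t 7.4 pos [462.1   3.8 147.5] yhead -7.68 F [ 0.2 -0.1 -1.2] w 34.9 g 30.3 q [-0.13  0.38  2.04  0.    0.72 -0.  ]Traceback (most recent call last):
  File "<stdin>", line 6, in <module>
IndexError: list index out of range
```

View pics/w3.png

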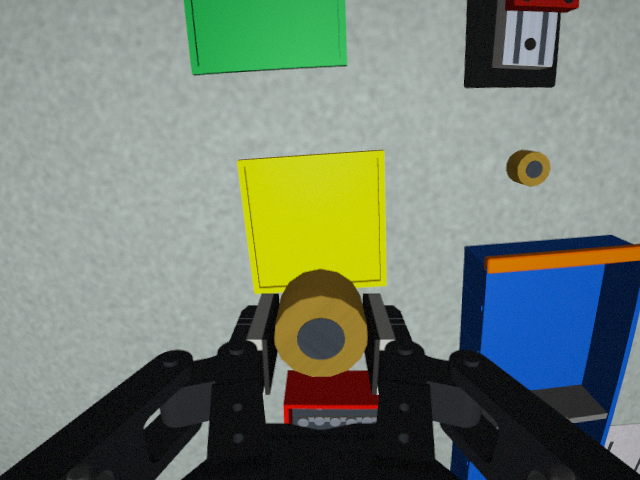

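The wrist picture shows the held bushing over the yellow tray, whose corners are at (238,160), (385,150), (386,287) and (257,292). The orange rim runs from (487,265) to (640,252).

```bash
python3 - <<'E'
from h import *
m=cm('wrist'); P=onz(m,[(238,160),(385,150),(386,287),(257,292)],7); print(P.round(1),P.mean(0).round(1))
print('green lower',onz(m,[(193,74),(346,66)],7).round(1))
E
```

```text
[[406.1  59.1   7. ]
 [515.3  51.7   7. ]
 [507.  -59.    7. ]
 [400.3 -49.3   7. ]] [457.2   0.6   7. ]
green lower [[385.7 123.5   7. ]
 [493.5 113.2   7. ]]
```

>>> {"fn": "servo_tool", "kwargs": {
  "series": [
    [-1,-0.1,-0.07,-0.9,0],
    [-1,0,0,-0.9,0],
    [-1,0,0,-0.9,0],
    [-1,0,0,-0.9,0],
    [-1,0,0,-0.6,0],
    [-1,0,0,-0.2,0],
    [-1,0,0,-0.13,0],
    [-1,0,0,0,0],
    [-1,0,0,0,0]
  ]
}}

```text
time_s: 8.45
position: [458.6, 1.2, 12.1]
tool_rot: [0.753, 0.658, 0.0, 0.001]
contact_force: [0.4, 0.4, -0.8]
width: 34.8
grip_force: 30.3
```

>>> {"fn": "servo_tool", "kwargs": {
  "series": [
    [-1,0,0,-0.06,0],
    [-1,0,0,-0.04,0],
    [-1,0,0,0,0]
  ]
}}

```text
time_s: 8.75
position: [458.4, 1.1, 9.3]
tool_rot: [0.753, 0.658, 0.001, 0.001]
contact_force: [-1.9, 1.0, 9.7]
width: 34.6
grip_force: 31.4
```

>>> {"fn": "servo_tool", "kwargs": {
  "series": [
    [0.3,0,0,0.03,0],
    [0.3,0,0,0,0],
    [0.3,0,0,0,0],
    [0.3,0,0,0,0],
    [1,0,0,0.8,0],
    [1,0,0,0.9,0],
    [1,0,0,0.9,0],
    [1,0,0,0.9,0],
    [1,0,0,0.9,0],
    [1,0,0,0,0]
  ]
}}

```text
time_s: 9.75
position: [459.2, 1.0, 144.0]
tool_rot: [0.753, 0.658, 0.002, 0.002]
contact_force: [-0.4, -0.0, -1.2]
width: 85.3
grip_force: 0.0
```

>>> {"fn": "servo_tool", "kwargs": {
  "series": [
    [1,0.8,0.8,0.5,0],
    [1,0.9,0.9,0.5,0],
    [1,0.9,0.9,0,0],
    [1,0.9,0.9,0,0],
    [1,0.9,0.9,0,0],
    [1,0.9,0.9,0,0],
    [1,0.3,0.5,0,0],
    [1,0,0,0,0],
    [1,0,0,0,0]
  ]
}}

```text
time_s: 10.65
position: [625.4, 174.9, 170.1]
tool_rot: [0.753, 0.658, -0.001, -0.0]
contact_force: [-0.0, 0.1, -0.1]
width: 85.4
grip_force: 0.0
```

```bash
python3 - <<'E'
from h import *
st(); m,im=snap('wrist','w4.png'); s,ims=snap('scene','s4.png')
for n,mm in [('wrist',m),('scene',s)]:
  for l in ['block','bushing']:
    for d in nets.tip_of(n,l)[:3]:
        p=np.array(d['point'])[::-1]*[640,480];print(n,l,d['confidence'],p.round(1),onz(mm,[p],36 if l=='block' else 4).round(1))
a=cv2.resize(im,(560,420)); b=cv2.resize(ims[130:330,230:460],None,fx=2.2,fy=2.1,interpolation=2)
c=np.zeros((420,800,3),np.uint8);
cv2.imwrite('pics/c4.png',np.hstack([cv2.resize(im[:,180:520],(340,480))[:420],b[:420,:460]])[:,:,::-1])
E
```

```text
t 10.65 pos [625.4 174.9 170.1] yhead -7.69 F [-0.   0.1 -0.1] w 85.4 g 0.0 q [ 0.17  0.59  1.56 -0.    1.    0.31]
wrist block 0.59 [323.9 228. ] [[626.4 171.   36. ]]
wrist bushing 0.85 [460.4 207.2] [[742.7 164.6   4. ]]
wrist bushing 0.66 [342.5 361. ] [[625.7  25.7   4. ]]
wrist bushing 0.52 [186.2 396.2] [[461.5   2.2   4. ]]
scene block 0.79 [389.2 228. ] [[621.2 179.5  36. ]]
scene bushing 0.97 [393.5 301.5] [[745.1 160.    4. ]]
scene bushing 0.75 [274.2 177.3] [[454.1  -0.7   4. ]]
scene bushing 0.53 [387.9 227.9] [[602.1 185.3   4. ]]
```

View pics/c4.png

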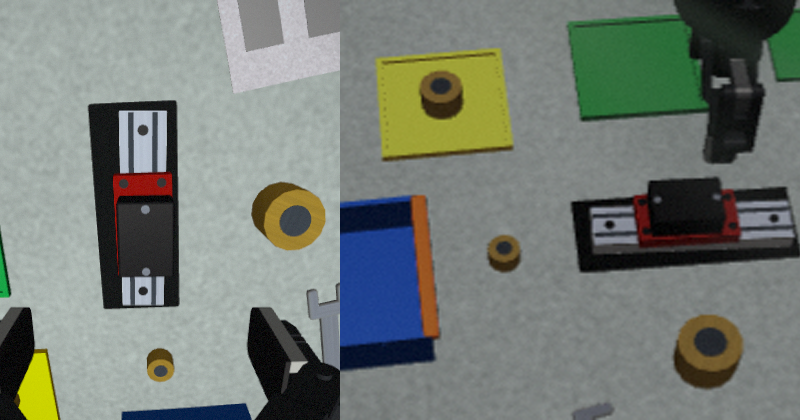

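The crop shows the bushing in the middle of the yellow tray, and the block with its bolts at wrist pixels (325,210) and (326,271). Next I locate the block.

```bash
python3 - <<'E'
from h import *
m=cm('wrist'); P=onz(m,[(325,210),(326,271),(298.5,205),(352,204),(353,278),(301,277)],62); print(P.round(1),P[:2].mean(0).round(1),P[2:].mean(0).round(1)); d=P[0]-P[1];print(np.degrees(np.arctan2(d[1],d[0])))
s=cm('scene'); q=[(230+(651-340)/2.2,130+200/2.1),(230+(714-340)/2.2,130+196/2.1)]; q2=onz(s,q,62);print(q2.round(1),q2.mean(0).round(1))
print(tri([(m,(325,210)),(s,q[1])]).round(1),tri([(m,(326,271)),(s,q[0])]).round(1))
E
```

```text
[[630.5 190.5  62. ]
 [625.2 145.4  62. ]
 [612.9 196.4  62. ]
 [649.3 192.2  62. ]
 [644.  137.2  62. ]
 [606.5 143.2  62. ]] [627.8 167.9  62. ] [628.2 167.2  62. ]
83.35179530541966
[[625.5 144.4  62. ]
 [630.4 193.2  62. ]] [628.  168.8  62. ]
[631.2 191.9  64.6] [625.  144.8  60.8]
```

>>> {"fn": "servo_tool", "kwargs": {
  "series": [
    [1,0.09,-0.22,-0.9,0.1],
    [1,0,0,-0.9,0],
    [1,0,0,-0.9,0],
    [1,0,0,-0.9,0],
    [1,0,0,-0.6,0],
    [1,0,0,-0.15,0],
    [1,0,0,0,0],
    [1,0,0,0,0]
  ],
  "squeeze": 35
}}

```text
time_s: 11.75
position: [629.4, 168.5, 42.0]
tool_rot: [0.751, 0.66, 0.001, 0.0]
contact_force: [-0.1, -0.7, 0.3]
width: 85.3
grip_force: 0.0
```

>>> {"fn": "servo_tool", "kwargs": {
  "series": [
    [-1,0,0,0,0],
    [-1,0,0,0,0],
    [-1,0,0,0,0],
    [-1,0,0,0,0],
    [-1,0,0,0,0],
    [-1,0,0,0,0],
    [-1,0,0,0,0],
    [-1,0,0,0,0]
  ]
}}

```text
time_s: 12.55
position: [629.0, 168.6, 41.5]
tool_rot: [0.751, 0.661, 0.0, 0.0]
contact_force: [-0.8, -0.9, 6.7]
width: 39.1
grip_force: 36.3
```

>>> {"fn": "servo_tool", "kwargs": {
  "series": [
    [-1,0,0,0.3,0],
    [-1,0,0,0.7,0],
    [-1,0,0,0.9,0],
    [-1,0,0,0.9,0],
    [-1,0,0,0.2,0],
    [-1,-0.8,0.18,0,0],
    [-1,-1,0,0,0],
    [-1,-1,0,0,0],
    [-1,-1,0,0,0],
    [-1,-1,0,0,0]
  ]
}}

```text
time_s: 13.55
position: [483.2, 173.8, 130.1]
tool_rot: [0.751, 0.661, -0.0, -0.0]
contact_force: [1.1, -0.5, -1.5]
width: 39.0
grip_force: 36.0
```

>>> {"fn": "servo_tool", "kwargs": {
  "series": [
    [-1,-0.9,0,0,0.3],
    [-1,-0.4,0,0,0.3],
    [-1,0,0,0,0],
    [-1,0,0,0,0]
  ]
}}

```text
time_s: 13.95
position: [447.0, 174.0, 130.9]
tool_rot: [0.737, 0.676, 0.001, 0.0]
contact_force: [1.1, -0.4, -2.8]
width: 39.4
grip_force: 36.1
```

```bash
python3 - <<'E'
from h import *
st(); m,im=snap('wrist','w5.png')
E
```

```text
t 13.95 pos [447.  174.  130.9] yhead -4.94 F [ 1.1 -0.4 -2.8] w 39.4 g 36.1 q [ 0.23  0.43  2.02 -0.    0.69  0.32]
```

View pics/w5.png

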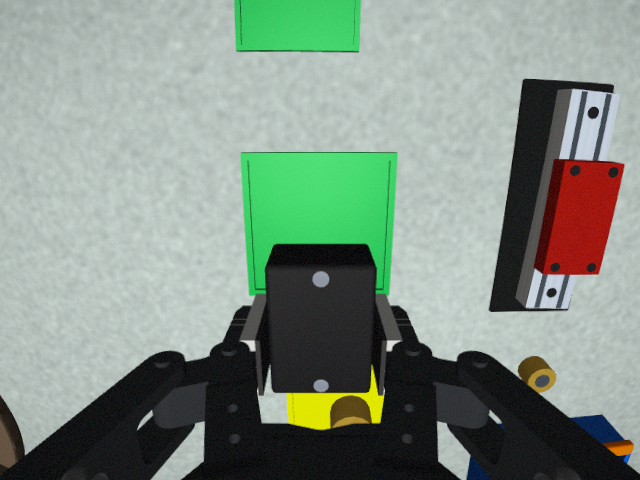

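The wrist picture shows the block held square over the big green tray, whose corners run from (242,153) to (397,153). The bracket and rail stayed on their pad at (580,215).

>>> {"fn": "servo_tool", "kwargs": {
  "series": [
    [-1,-0.03,0,-0.9,0],
    [-1,0,0,-0.9,0],
    [-1,0,0,-0.9,0],
    [-1,0,0,-0.8,0],
    [-1,0,0,-0.4,0],
    [-1,0,0,-0.1,0],
    [-1,0,0,-0.05,0],
    [-1,0,0,0,0]
  ]
}}

```text
time_s: 14.8
position: [445.5, 174.0, 10.0]
tool_rot: [0.737, 0.676, 0.001, 0.0]
contact_force: [0.5, -0.5, -2.4]
width: 39.4
grip_force: 36.2
```

>>> {"fn": "servo_tool", "kwargs": {
  "series": [
    [-1,0,0,-0.03,0],
    [-1,0,0,-0.03,0],
    [-1,0,0,0,0]
  ]
}}

```text
time_s: 15.1
position: [445.5, 174.1, 9.4]
tool_rot: [0.737, 0.676, 0.001, 0.001]
contact_force: [-3.1, -0.4, 19.9]
width: 39.1
grip_force: 38.8
```

>>> {"fn": "servo_tool", "kwargs": {
  "series": [
    [0.3,0,0,0.03,0],
    [0.3,0,0,0,0],
    [0.3,0,0,0,0],
    [0.3,0,0,0,0],
    [1,0,0,0.8,0],
    [1,0,0,0.9,0],
    [1,0,0,0.9,0],
    [1,0,0,0.9,0],
    [1,0,0,0.9,0],
    [1,0,0,0.9,-1]
  ]
}}

```text
time_s: 16.1
position: [444.7, 173.9, 168.5]
tool_rot: [0.76, 0.65, -0.0, -0.0]
contact_force: [0.4, 0.2, -0.3]
width: 85.5
grip_force: 0.0
```

>>> {"fn": "servo_tool", "kwargs": {
  "series": [
    [1,0.4,-0.9,0,-1],
    [1,0.4,-0.9,0,-1],
    [1,0.4,-0.9,0,-1],
    [1,0.4,-0.9,0,-1],
    [1,0.4,-0.9,0,-1],
    [1,0.4,-0.9,0,-1],
    [1,0.4,-0.9,0,-1],
    [1,0.4,-0.9,0,-1],
    [1,0.4,-0.9,0,-1],
    [1,0.4,-0.9,0,-1]
  ]
}}

```text
time_s: 17.1
position: [565.2, -97.3, 167.2]
tool_rot: [0.937, 0.349, -0.0, -0.0]
contact_force: [-0.4, 0.3, 0.3]
width: 85.7
grip_force: 0.0
```

>>> {"fn": "servo_tool", "kwargs": {
  "series": [
    [1,0.4,-0.9,0.3,-1],
    [1,0.4,-0.9,0.3,-1],
    [1,0.4,-0.9,0.3,-1],
    [1,0,0,0.2,-1],
    [1,0,0,0,-1],
    [1,0,0,0,-1],
    [1,0,0,0,-1],
    [1,0,0,0,-1],
    [1,0,0,0,-1],
    [1,0,0,0,-1]
  ]
}}

```text
time_s: 18.1
position: [600.8, -177.0, 200.1]
tool_rot: [1.0, 0.008, -0.0, -0.0]
contact_force: [-0.2, 0.8, -0.3]
width: 85.9
grip_force: 0.0
```

```bash
python3 - <<'E'
from h import *
st(); m,im=snap('wrist','w6.png'); s,ims=snap('scene','s6.png')
for n,mm in [('wrist',m),('scene',s)]:
    for l in ['divider_grip','tote']:
      for d in nets.tip_of(n,l)[:2]:
        p=np.array(d['point'])[::-1]*[640,480];print(n,l,round(d['confidence'],2),p.round(1),onz(mm,[p],60 if l!='tote' else 0).round(1))
E
```

```text
t 18.1 pos [ 600.8 -177.   200.1] yhead -89.08 F [-0.2  0.8 -0.3] w 85.9 g 0.0 q [-0.39  0.52  1.59 -0.    1.03  1.16]
wrist divider_grip 0.62 [339.8 178.9] [[ 634.1 -191.9   60. ]]
wrist tote 0.71 [336.3 169.8] [[ 632.9 -191.7    0. ]]
wrist tote 0.19 [  7.4 335.8] [[445.2 175.2   0. ]]
scene divider_grip 0.69 [303.5 342.9] [[811.1  -3.7  60. ]]
scene divider_grip 0.63 [175.4 259. ] [[ 631.  -186.4   60. ]]
scene tote 0.86 [181.2 273.4] [[ 626.4 -188.4    0. ]]
```

View pics/w6.png

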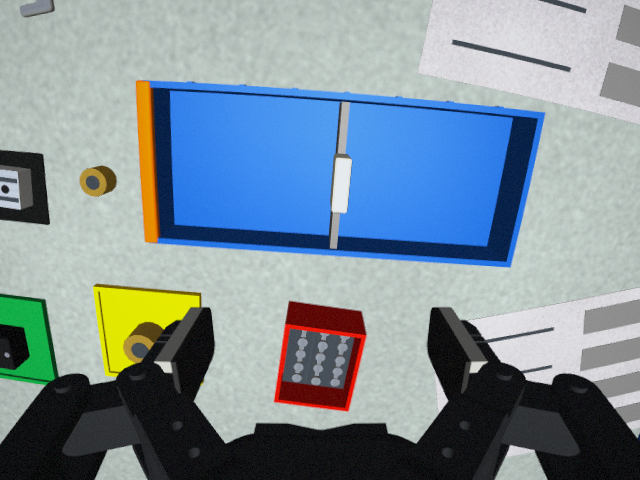

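The wrist picture shows the tote's outer corners at (137,82), (146,243), (511,266) and (545,113). The divider tab's top is around (342,183), and the bin at (320,355) is clear.

```bash
cat >> h.py <<'E'
def tf(c,h,p):  # tote->world
    a=np.radians(h-90); return np.array(c)+np.array([[np.cos(a),-np.sin(a)],[np.sin(a),np.cos(a)]])@np.array(p,float)
def itf(c,h,p):
    a=np.radians(h-90); return np.array([[np.cos(a),np.sin(a)],[-np.sin(a),np.cos(a)]])@(np.array(p,float)-np.array(c))
E
python3 - <<'E'
from h import *
m=cm('wrist'); s=cm('scene')
P=onz(m,[(137,82),(146,243),(511,266),(545,113)],45.5)[:,:2]
print(P.round(1)); c=P.mean(0)
o=P[:2].mean(0);p=P[2:].mean(0);h=np.degrees(np.arctan2(*(o-p)[::-1]));print('c',c.round(1),'head',h.round(2),'len',np.linalg.norm(o-p))
for a,b in [(0,1),(3,2)]: d=P[a]-P[b];print('end head',np.degrees(np.arctan2(d[1],d[0])),np.linalg.norm(d))
T=onz(m,[(334,154),(352,156),(347,214),(330,212)],78)[:,:2];print(T.round(1),T.mean(0).round(1),'tote frame',itf(c,h,T.mean(0)).round(1))
D=onz(m,[(345,102),(333,247)],45)[:,:2];print('divider ends',itf(c,h,D[0]).round(1),itf(c,h,D[1]).round(1))
# scene: predicted corners
for z in (45,): 
    print(proj(s,[[*tf(c,h,q),z] for q in [(-65,155),(65,155),(65,-155),(-65,-155)]]).round(1))
E
```

```text
[[ 703.7  -37. ]
 [ 575.   -30.1]
 [ 560.3 -344.7]
 [ 688.4 -351. ]]
c [ 631.8 -190.7] head 87.27 len 314.6405260264836
end head -3.0763415598480934 128.92116252728832
end head -2.8406997459074783 128.19891005410378
[[ 654.4 -186.3]
 [ 653.3 -198.8]
 [ 611.7 -197. ]
 [ 612.9 -184.7]] [ 633.1 -191.7] tote frame [ 1.3 -1. ]
divider ends [58.6 -1.1] [-57.2  -1. ]
[[264.2 221. ]
 [271.2 288.3]
 [ 78.  310.9]
 [ 83.3 241.1]]
```

>>> {"fn": "servo_tool", "kwargs": {
  "series": [
    [1,0.54,-0.25,-0.9,-0.9],
    [1,0.54,-0.24,-0.9,0],
    [1,0,0,-0.9,0],
    [1,0,0,-0.9,0],
    [1,0,0,-0.9,0],
    [1,0,0,-0.5,0],
    [1,0,0,0,0],
    [0,0,0,0,0],
    [0,0,0,0,0],
    [-1,0,0,0,0]
  ],
  "squeeze": 30
}}

```text
time_s: 19.4
position: [633.8, -192.0, 51.8]
tool_rot: [1.0, -0.022, 0.001, 0.0]
contact_force: [0.5, 0.1, -0.3]
width: 44.3
grip_force: 0.0
```

>>> {"fn": "servo_tool", "kwargs": {
  "series": [
    [-1,0,0,0,0],
    [-1,0,0,0,0],
    [-1,0,0,0,0],
    [-1,0,0,0,0],
    [-1,0,0,0,0],
    [-1,0,0,0,0],
    [-1,0,0,0,0]
  ]
}}

```text
time_s: 20.1
position: [633.5, -191.8, 51.0]
tool_rot: [1.0, -0.022, 0.0, 0.0]
contact_force: [-1.8, 0.9, 6.4]
width: 11.4
grip_force: 32.7
```

>>> {"fn": "servo_tool", "kwargs": {
  "series": [
    [-1,-0.01,-0.2,0,0],
    [-1,-0.02,-0.35,0,0],
    [-1,-0.02,-0.35,0,0],
    [-1,-0.01,-0.3,0,0],
    [-1,0,-0.13,0,0],
    [-1,0,0,0,0],
    [-1,0,0,0,0]
  ]
}}

```text
time_s: 20.8
position: [631.2, -232.4, 51.0]
tool_rot: [1.0, -0.022, -0.0, 0.0]
contact_force: [-4.9, -2.6, 6.1]
width: 11.8
grip_force: 32.8
```

>>> {"fn": "servo_tool", "kwargs": {
  "series": [
    [0,0,0,0,0],
    [0,0,0,0,0],
    [0,0,0,0,0],
    [0,0,0,0.6,0],
    [0.5,0,0,0.9,0],
    [1,0,0,0.9,0],
    [1,0,0,0.9,0],
    [1,0,0,0.9,0],
    [1,-0.9,0,0.9,0],
    [1,0,0,0,0]
  ]
}}

```text
time_s: 21.8
position: [603.9, -232.0, 207.0]
tool_rot: [1.0, -0.022, 0.002, 0.001]
contact_force: [0.8, -0.3, 0.6]
width: 85.6
grip_force: 0.0
```

```bash
python3 - <<'E'
from h import *
st(); m,im=snap('wrist','w7.png'); s,ims=snap('scene','s7.png')
cv2.imwrite('pics/c7.png',np.hstack([cv2.resize(im,(560,420)),cv2.resize(ims[210:330,60:300],(240,120)).repeat(1,0) if 0 else np.zeros((420,1,3),np.uint8)])[:,:,::-1])
E
```

```text
t 21.8 pos [ 603.9 -232.   207. ] yhead -92.52 F [ 0.8 -0.3  0.6] w 85.6 g 0.0 q [-0.47  0.54  1.53 -0.    1.06  1.15]
```

View pics/w7.png

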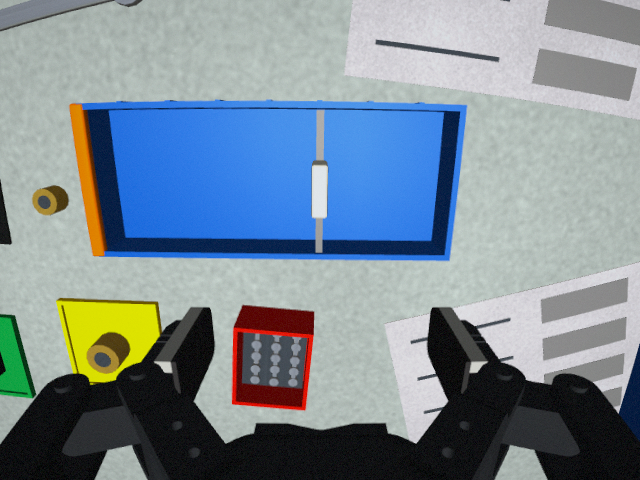

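The picture shows the divider slid over, with its tab at (320,190), the orange-rim corners at (70,104) and (93,256), and the plain-end corners at (467,106) and (449,260).

```bash
python3 - <<'E'
from h import *
m=cm('wrist')
P=onz(m,[(70,104),(93,256),(449,260),(467,106)],45.5)[:,:2]
print(P.round(1)); c=P.mean(0)
o=P[:2].mean(0);p=P[2:].mean(0);h=np.degrees(np.arctan2(*(o-p)[::-1]));print('c',c.round(1),'head',h.round(2),'len',np.linalg.norm(o-p))
D=onz(m,[(320,108),(319,252)],45)[:,:2];print('divider',itf(c,h,D[0]).round(1),itf(c,h,D[1]).round(1))
T=onz(m,[(320,191)],78)[:,:2];print(T)
# inner floor extents at z=4
F=onz(m,[(108,108),(124,238),(432,241),(443,112)],4)[:,:2];print([itf(c,h,f).round(1) for f in F])
# bracket in w5: red
E
```

```text
[[ 705.2  -38.9]
 [ 577.4  -30.5]
 [ 560.4 -342. ]
 [ 687.1 -349.5]]
c [ 632.5 -190.2] head 86.76 len 311.51599153764374
divider [ 59.4 -42.6] [-57.6 -43.1]
[[ 631.35079255 -233.6036649 ]]
[array([ 61.2, 146.6]), array([-60.6, 148.1]), array([ -59.9, -152. ]), array([  59.2, -150.4])]
```

>>> {"fn": "servo_tool", "kwargs": {
  "series": [
    [1,0.06,0.97,0,1],
    [1,0.06,0.97,0,1],
    [1,0.06,0.97,0,1],
    [1,0.06,0.97,0,1],
    [1,0.06,0.97,0,1],
    [1,0.06,0.97,0,1],
    [1,0.06,0.97,0,1],
    [1,0.06,0.97,0,1],
    [1,0.06,0.97,0,1],
    [1,0.06,0.97,0,1]
  ]
}}

```text
time_s: 22.9
position: [622.7, 60.9, 201.8]
tool_rot: [0.946, 0.323, -0.001, -0.0]
contact_force: [0.3, -0.2, 0.6]
width: 85.2
grip_force: 0.0
```

>>> {"fn": "servo_tool", "kwargs": {
  "series": [
    [1,0.06,0.97,0,1],
    [1,0.06,0.97,0,1],
    [1,0.06,0.97,0,1],
    [1,0,0.97,0,1],
    [1,0,0,-0.5,1],
    [1,0,0,-0.5,1],
    [1,0,0,0,1],
    [1,0,0,0,1],
    [1,0,0,0,1],
    [1,0,0,0,1]
  ]
}}

```text
time_s: 23.9
position: [627.9, 176.1, 171.5]
tool_rot: [0.779, 0.627, -0.001, -0.001]
contact_force: [-0.5, 0.1, 0.8]
width: 85.5
grip_force: 0.0
```

>>> {"fn": "servo_tool", "kwargs": {
  "series": [
    [1,0,0,0,1],
    [1,0,0,0,0.2],
    [1,0,0,0,0],
    [1,0,0,0,0]
  ]
}}

```text
time_s: 24.3
position: [627.9, 175.8, 172.8]
tool_rot: [0.754, 0.657, -0.0, -0.0]
contact_force: [-0.5, 1.2, 0.6]
width: 85.6
grip_force: 0.0
```

```bash
python3 - <<'E'
from h import *
st(); m,im=snap('wrist','w8.png')
hsv=cv2.cvtColor(im,cv2.COLOR_RGB2HSV); k=cv2.inRange(hsv,(0,150,60),(8,255,255))|cv2.inRange(hsv,(172,150,60),(180,255,255))
n,L,S,C=cv2.connectedComponentsWithStats(k)
for i in range(1,n):
    if S[i,4]>800:
        q=rect(m,L==i,36);print(C[i].round(),np.round(q[0],1),np.round(q[1],1),round(q[2],2))
        print(cv2.boxPoints(cv2.minAreaRect(quad(L==i))).round())
E
```

```text
t 24.3 pos [627.9 175.8 172.8] yhead -7.8 F [-0.5  1.2  0.6] w 85.6 g 0.0 q [ 0.17  0.59  1.55 -0.    1.    0.31]
[320. 224.] [626.4 172.9] [81.3 43.9] 84.18
[[290. 174.]
 [348. 173.]
 [350. 274.]
 [292. 275.]]
```

View pics/w8.png

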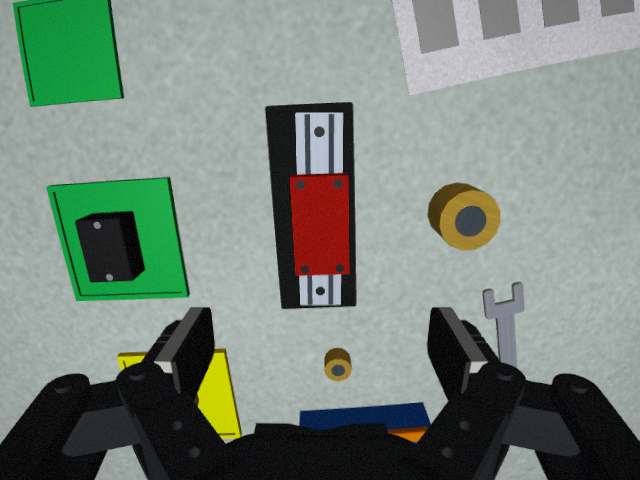

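The wrist picture shows the bracket at about (320,224) on the rail, and the block lying in the green tray at (110,247). I also check the block's centring.

```bash
python3 - <<'E'
from h import *
m=cm('wrist')
B=onz(m,[(96,226),(109,277)],30); T=onz(m,[(48,186),(169,178),(189,296),(76,300)],7)
print(B.mean(0).round(1),T.round(1),T.mean(0).round(1))
H=onz(m,[(319,132),(320,291)],22);d=H[0]-H[1];print(H.mean(0).round(1),np.degrees(np.arctan2(d[1],d[0])).round(2),np.linalg.norm(d).round(1))
E
```

```text
[443.8 173.9  30. ] [[396.8 233.    7. ]
 [506.2 223.2   7. ]
 [496.8 115.1   7. ]
 [385.6 124.3   7. ]] [446.3 173.9   7. ]
[626.4 177.   22. ] 82.51 132.1
```

>>> {"fn": "servo_tool", "kwargs": {
  "series": [
    [1,-0.03,-0.08,-0.9,0.45],
    [1,0,0,-0.9,0],
    [1,0,0,-0.9,0],
    [1,0,0,-0.9,0],
    [1,0,0,-0.9,0],
    [1,0,0,-0.5,0],
    [1,0,0,-0.2,0],
    [1,0,0,-0.05,0],
    [1,0,0,0,0]
  ],
  "squeeze": 35
}}

```text
time_s: 25.25
position: [627.5, 173.4, 16.8]
tool_rot: [0.743, 0.67, 0.001, 0.0]
contact_force: [0.3, 0.5, -1.1]
width: 85.4
grip_force: 0.0
```

>>> {"fn": "servo_tool", "kwargs": {
  "series": [
    [-1,0,0,0,0],
    [-1,0,0,0,0],
    [-1,0,0,0,0],
    [-1,0,0,0,0],
    [-1,0,0,0,0],
    [-1,0,0,0,0],
    [-1,0,0,0,0]
  ]
}}

```text
time_s: 25.95
position: [627.4, 173.4, 16.7]
tool_rot: [0.743, 0.67, 0.0, 0.0]
contact_force: [-0.9, -0.1, 6.3]
width: 43.4
grip_force: 36.3
```

The bracket is held too low in the fingers to set down on the tote floor, so I regrip about 6 mm higher.

>>> {"fn": "servo_tool", "kwargs": {
  "series": [
    [0.4,0,0,0,0],
    [0.4,0,0,0,0],
    [0.4,0,0,0.1,0],
    [0.4,0,0,0.1,0],
    [0.4,0,0,0,0],
    [-1,0,0,0,0],
    [-1,0,0,0,0],
    [-1,0,0,0,0],
    [-1,0,0,0,0],
    [-1,0,0,0,0]
  ],
  "squeeze": 40
}}

```text
time_s: 26.95
position: [627.2, 173.3, 22.2]
tool_rot: [0.743, 0.67, 0.0, 0.0]
contact_force: [-0.4, -1.4, 5.1]
width: 42.7
grip_force: 41.3
```

>>> {"fn": "servo_tool", "kwargs": {
  "series": [
    [-1,0,0,0.3,0],
    [-1,0,0,0.8,0],
    [-1,0,0,0.9,0],
    [-1,0,0,0.9,0],
    [-1,0,0,0.9,0],
    [-1,0,-0.5,0.4,0],
    [-1,0,-0.9,0,0],
    [-1,0,-0.9,0,0],
    [-1,0,-0.9,0,0],
    [-1,0,-0.9,0,0]
  ]
}}

```text
time_s: 27.95
position: [626.4, 48.4, 147.3]
tool_rot: [0.743, 0.67, -0.0, -0.0]
contact_force: [-0.1, 0.3, -2.3]
width: 43.0
grip_force: 41.5
```

>>> {"fn": "servo_tool", "kwargs": {
  "series": [
    [-1,0,-0.9,0,0.35],
    [-1,0,-0.9,0,0.35],
    [-1,0,-0.9,0,0],
    [-1,0,-0.9,0,0],
    [-1,0,-0.9,0,0],
    [-1,0,-0.9,0,0],
    [-1,0,-0.9,0,0],
    [-1,0,-0.9,0,0],
    [-1,0,-0.9,0,0],
    [-1,0,-0.9,0,0]
  ]
}}

```text
time_s: 28.95
position: [626.0, -221.5, 147.2]
tool_rot: [0.726, 0.687, -0.0, -0.001]
contact_force: [0.1, 0.5, -2.6]
width: 42.6
grip_force: 41.4
```

>>> {"fn": "servo_tool", "kwargs": {
  "series": [
    [-1,0,-0.9,0,0],
    [-1,0,-0.9,0,0],
    [-1,0,-0.4,0,0],
    [-1,0,0,0,0],
    [-1,0,0,0,0]
  ]
}}

```text
time_s: 29.45
position: [626.6, -285.1, 147.5]
tool_rot: [0.726, 0.688, -0.0, -0.001]
contact_force: [-0.6, -0.8, -2.0]
width: 42.9
grip_force: 41.4
```

```bash
python3 - <<'E'
from h import *
st(); m,im=snap('wrist','w9.png')
c,h=(632,-191.3),87
print('target',tf(c,h,(0,-97)).round(1),'rail',tf(c,h,(0,56)).round(1))
E
```

```text
t 29.45 pos [ 626.6 -285.1  147.5] yhead -3.13 F [-0.6 -0.8 -2. ] w 42.9 g 41.4 q [-0.52  0.66  1.47  0.    1.01 -0.47]
target [ 626.9 -288.2] rail [ 634.9 -135.4]
```

View pics/w9.png

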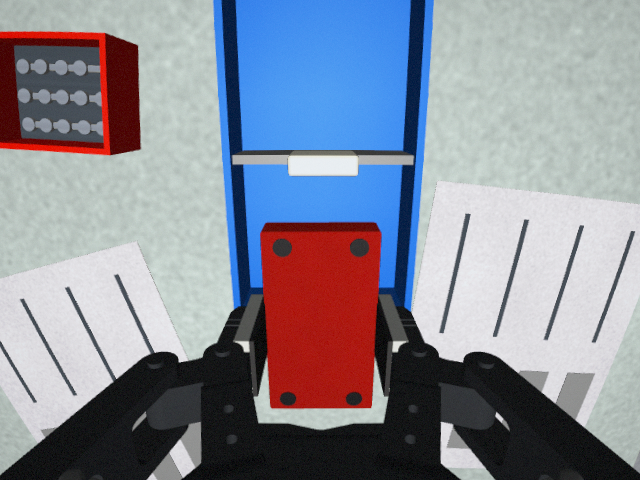

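The wrist picture shows the bracket held level over the plain end, with the divider's top at row 158. I check the bracket's offset from the divider.

```bash
python3 - <<'E'
from h import *
m=cm('wrist')
B=onz(m,[(262,233),(380,233),(372,407),(272,407)],161.3)[:,:2]; print(B.round(1),B.mean(0).round(1))
D=onz(m,[(232,160),(414,160)],45)[:,:2];print('div',D.round(1),D.mean(0).round(1))
# plain inner floor edge visible in gaps
print(onz(m,[(235,304),(411,306)],45).round(1),onz(m,[(250,289),(394,289)],4).round(1))
E
```

```text
[[ 606.9 -245.8]
 [ 649.3 -248.1]
 [ 645.8 -326.3]
 [ 602.8 -324. ]] [ 626.2 -286. ]
div [[ 571.4 -230. ]
 [ 689.  -236.4]] [ 630.2 -233.2]
[[ 560.6 -333.3   45. ]
 [ 689.1 -341.9   45. ]] [[ 563.4 -340.9    4. ]
 [ 684.2 -347.5    4. ]]
```

>>> {"fn": "servo_tool", "kwargs": {
  "series": [
    [-1,0.03,-0.11,-0.9,0],
    [-1,0,0,-0.9,0],
    [-1,0,0,-0.9,0],
    [-1,0,0,-0.9,0],
    [-1,0,0,-0.7,0],
    [-1,0,0,-0.25,0],
    [-1,0,0,-0.1,0],
    [-1,0,0,0,0]
  ]
}}

```text
time_s: 30.3
position: [628.3, -288.6, 9.1]
tool_rot: [0.726, 0.688, 0.0, 0.0]
contact_force: [-0.3, 0.1, -0.2]
width: 42.9
grip_force: 41.4
```

>>> {"fn": "servo_tool", "kwargs": {
  "series": [
    [-1,0,0,-0.06,0],
    [-1,0,0,-0.05,0],
    [-1,0,0,-0.03,0],
    [-1,0,0,0,0]
  ]
}}

```text
time_s: 30.7
position: [627.9, -289.1, 4.4]
tool_rot: [0.726, 0.688, 0.0, 0.0]
contact_force: [-0.5, 1.1, -1.9]
width: 43.1
grip_force: 41.4
```

>>> {"fn": "servo_tool", "kwargs": {
  "series": [
    [-1,0,0,-0.04,0],
    [-1,0,0,0,0]
  ]
}}

```text
time_s: 30.9
position: [628.0, -289.1, 4.3]
tool_rot: [0.726, 0.688, 0.0, 0.0]
contact_force: [-3.3, 1.8, 8.4]
width: 42.6
grip_force: 42.6
```

>>> {"fn": "servo_tool", "kwargs": {
  "series": [
    [0.35,0,0,0,0],
    [0.35,0,0,0,0],
    [0.35,0,0,0,0],
    [0.35,0,0,0.3,0],
    [0.35,0,0,0.8,0],
    [0.35,0,0,0.9,0],
    [0.35,0,0,0.9,0],
    [1,0,0,0.9,0],
    [1,0,0,0.9,0],
    [1,0,0,0.9,0]
  ]
}}

```text
time_s: 31.9
position: [627.8, -288.9, 172.9]
tool_rot: [0.726, 0.688, 0.0, 0.0]
contact_force: [0.2, 1.0, -0.2]
width: 85.1
grip_force: 0.0
```

>>> {"fn": "servo_tool", "kwargs": {
  "series": [
    [1,0,0.9,0,-0.5],
    [1,0,0.9,0,-0.55],
    [1,0,0.9,0,0],
    [1,0,0.9,0,0],
    [1,0,0.9,0,0],
    [1,0,0.9,0,0],
    [1,0,0.9,0,0],
    [1,0,0.9,0,0],
    [1,0,0.9,0,0],
    [1,0,0.9,0,0]
  ]
}}

```text
time_s: 32.9
position: [627.9, -17.9, 171.7]
tool_rot: [0.751, 0.661, 0.0, 0.0]
contact_force: [-0.1, -0.3, 0.1]
width: 85.2
grip_force: 0.0
```

>>> {"fn": "servo_tool", "kwargs": {
  "series": [
    [1,0,0.9,0,0],
    [1,0,0.9,0,0],
    [1,0,0.9,0,0],
    [1,0,0.9,0,0],
    [1,0,0.9,0,0],
    [1,0,0.9,0,0],
    [1,0,0.9,0,0],
    [1,0,0.2,0,0],
    [1,0,0,0,0],
    [1,0,0,0,0]
  ]
}}

```text
time_s: 33.9
position: [628.0, 175.3, 171.3]
tool_rot: [0.751, 0.66, 0.0, 0.0]
contact_force: [-0.1, -0.2, 0.5]
width: 85.6
grip_force: 0.0
```

```bash
python3 - <<'E'
from h import *
st(); m,im=snap('wrist','w10.png'); s,ims=snap('scene','s10.png')
a=cv2.resize(im[80:320,200:440],(400,400)); b=cv2.resize(ims[200:340,60:300],(400,233))
o=np.zeros((400,800,3),np.uint8);o[:,:400]=a;o[:233,400:]=b
cv2.imwrite('pics/c10.png',o[:,:,::-1])
E
```

```text
t 33.9 pos [628.  175.3 171.3] yhead -7.33 F [-0.1 -0.2  0.5] w 85.6 g 0.0 q [ 0.17  0.59  1.55 -0.    1.    0.3 ]
```

View pics/c10.png

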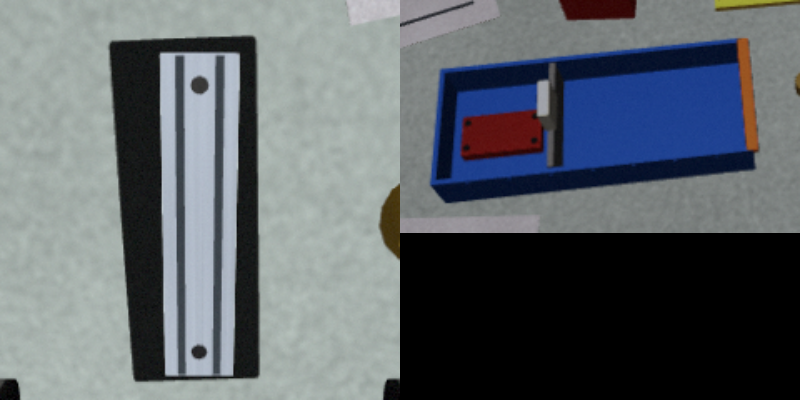

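The crop shows the bracket flat in the plain end, clear of the divider. The rail's corners are at wrist pixels (296,111), (344,112), (340,306) and (299,305).

```bash
python3 - <<'E'
from h import *
m=cm('wrist'); f=lambda p:[(200+.6*x,80+.6*y) for x,y in p]
B=onz(m,f([(160,52),(240,53),(233,376),(165,375)]),22)[:,:2];print(B.round(1),B.mean(0).round(1))
H=onz(m,f([(200,85),(199,352)]),22)[:,:2];d=H[0]-H[1];print(H.mean(0).round(1),np.degrees(np.arctan2(d[1],d[0])))
d=B[:2].mean(0)-B[2:].mean(0);print(np.degrees(np.arctan2(d[1],d[0])),np.linalg.norm(d))
E
```

```text
[[619.8 258.9]
 [655.  253.9]
 [633.8  95.4]
 [598.7 100.5]] [626.8 177.2]
[626.8 176.8] 82.36129145971498
82.39779377656221 159.85294176907928
```

>>> {"fn": "servo_tool", "kwargs": {
  "series": [
    [1,-0.02,0.06,-0.9,-0.07],
    [1,0,0,-0.9,0],
    [1,0,0,-0.9,0],
    [1,0,0,-0.9,0],
    [1,0,0,-0.9,0],
    [1,0,0,-0.6,0],
    [1,0,0,-0.2,0],
    [1,0,0,-0.1,0],
    [1,0,0,0,0]
  ],
  "squeeze": 60
}}

```text
time_s: 34.9
position: [627.7, 177.5, 9.6]
tool_rot: [0.753, 0.659, 0.0, 0.0]
contact_force: [-0.2, -0.2, 0.4]
width: 85.6
grip_force: 0.0
```

>>> {"fn": "servo_tool", "kwargs": {
  "series": [
    [-1,0,0,0,0],
    [-1,0,0,0,0],
    [-1,0,0,0,0],
    [-1,0,0,0,0],
    [-1,0,0,0,0],
    [-1,0,0,0,0],
    [-1,0,0,0,0],
    [-1,0,0,0,0]
  ]
}}

```text
time_s: 35.7
position: [627.5, 177.9, 9.9]
tool_rot: [0.752, 0.659, 0.0, 0.0]
contact_force: [-1.9, -0.3, 6.6]
width: 34.6
grip_force: 61.0
```

>>> {"fn": "servo_tool", "kwargs": {
  "series": [
    [-1,0,0,0.3,0],
    [-1,0,0,0.7,0],
    [-1,0,0,0.9,0],
    [-1,0,0,0.9,0],
    [-1,0,0,0.9,0],
    [-1,0.05,-0.4,0.3,0.6],
    [-1,0.1,-0.8,0,0.55],
    [-1,0.1,-0.9,0,0],
    [-1,0,-0.9,0,0],
    [-1,0,-0.9,0,0]
  ]
}}

```text
time_s: 36.7
position: [634.5, 59.9, 129.3]
tool_rot: [0.725, 0.688, -0.0, -0.0]
contact_force: [0.2, -1.1, -2.8]
width: 34.3
grip_force: 60.4
```

>>> {"fn": "servo_tool", "kwargs": {
  "series": [
    [-1,0,-0.9,0,0],
    [-1,0,-0.9,0,0],
    [-1,0,-0.9,0,0],
    [-1,0,-0.9,0,0],
    [-1,0,-0.9,0,0],
    [-1,0,-0.9,0,0],
    [-1,0,-0.7,0,0],
    [-1,0,-0.4,0,0],
    [-1,0,0,0,0],
    [-1,0,0,0,0]
  ]
}}

```text
time_s: 37.7
position: [634.7, -133.6, 129.0]
tool_rot: [0.725, 0.688, 0.0, -0.0]
contact_force: [-0.4, 0.5, -2.7]
width: 34.2
grip_force: 60.4
```

```bash
python3 - <<'E'
from h import *
st(); m,im=snap('wrist','w11.png')
E
```

```text
t 37.7 pos [ 634.7 -133.6  129. ] yhead -3.0 F [-0.4  0.5 -2.7] w 34.2 g 60.4 q [-0.31  0.63  1.6   0.    0.91 -0.26]
```

View pics/w11.png

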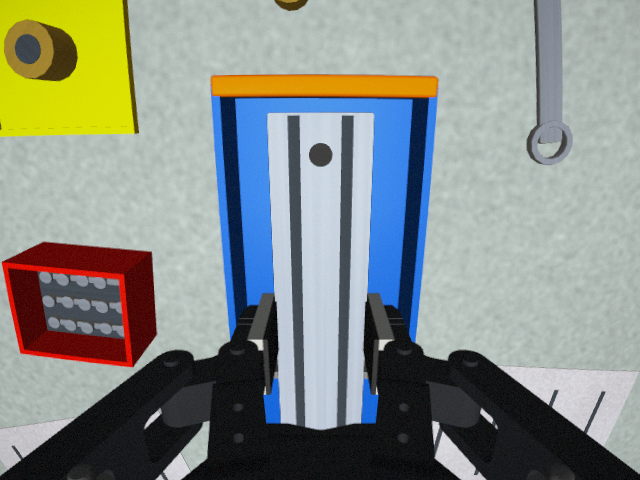

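The wrist picture shows the rail aligned with the tote, its far end at row 113 and the orange rim at rows 76–98. I check the end clearance.

```bash
python3 - <<'E'
from h import *
m=cm('wrist')
print('rail end',onz(m,[(268,113),(374,113)],141.1).round(1),'rim out',onz(m,[(211,76),(438,77)],46).round(1),'rim in',onz(m,[(212,97),(436,98)],46).round(1))
E
```

```text
rail end [[620.5 -53.2 141.1]
 [655.7 -55.1 141.1]] rim out [[577.2 -29.1  46. ]
 [705.4 -36.2  46. ]] rim in [[576.4 -40.5  46. ]
 [704.5 -47.6  46. ]]
```

>>> {"fn": "servo_tool", "kwargs": {
  "series": [
    [-1,0.05,-0.1,-0.7,0],
    [-1,0,0,-0.9,0],
    [-1,0,0,-0.9,0],
    [-1,0,0,-0.8,0],
    [-1,0,0,-0.4,0],
    [-1,0,0,-0.15,0],
    [-1,0,0,-0.05,0],
    [-1,0,0,0,0]
  ]
}}

```text
time_s: 38.55
position: [636.8, -137.1, 12.9]
tool_rot: [0.725, 0.688, 0.0, 0.001]
contact_force: [0.1, 0.7, -2.2]
width: 34.4
grip_force: 60.4
```

>>> {"fn": "servo_tool", "kwargs": {
  "series": [
    [-1,0,0,-0.02,0],
    [-1,0,0,0,0]
  ]
}}

```text
time_s: 38.75
position: [636.6, -137.3, 12.2]
tool_rot: [0.725, 0.688, 0.0, 0.001]
contact_force: [0.2, -0.5, -3.4]
width: 34.2
grip_force: 60.3
```

>>> {"fn": "servo_tool", "kwargs": {
  "series": [
    [-1,0,0,-0.04,0],
    [-1,0,0,-0.04,0],
    [-1,0,0,0,0]
  ]
}}

```text
time_s: 39.05
position: [636.5, -137.3, 9.9]
tool_rot: [0.725, 0.688, 0.0, 0.0]
contact_force: [-3.6, 0.6, 5.1]
width: 34.6
grip_force: 61.3
```

Contact is made. Now I release and withdraw.

>>> {"fn": "servo_tool", "kwargs": {
  "series": [
    [0.2,0,0,0,0],
    [0.2,0,0,0,0],
    [0.2,0,0,0,0],
    [0.2,0,0,0.3,0],
    [0.2,0,0,0.8,0],
    [0.2,0,0,0.9,0],
    [0.2,0,0,0.9,0],
    [1,0,0,0.9,0],
    [1,-0.8,0.4,0.9,0],
    [1,-0.9,0.9,0.9,0]
  ]
}}

```text
time_s: 40.05
position: [585.0, -99.0, 178.4]
tool_rot: [0.726, 0.688, 0.0, 0.001]
contact_force: [-0.0, 0.7, 0.3]
width: 85.3
grip_force: 0.0
```

>>> {"fn": "servo_tool", "kwargs": {
  "series": [
    [1,-0.5,0.9,0.5,0],
    [1,0,0.9,0,0],
    [1,0,0.9,0,0],
    [1,0,0.9,0,0],
    [1,0,0.9,0,0],
    [1,0,0.9,0,0],
    [1,0,0.9,0,0],
    [1,0,0.9,0,0],
    [1,0,0.9,0,0],
    [1,0,0,0,0]
  ]
}}

```text
time_s: 41.05
position: [570.1, 147.3, 192.7]
tool_rot: [0.724, 0.689, 0.0, 0.0]
contact_force: [-0.8, -0.5, 0.4]
width: 85.3
grip_force: 0.0
```

```bash
python3 - <<'E'
from h import *
st(); s,ims=snap('scene','s12.png'); d,imd=snap('side','d12.png')
a=cv2.resize(ims[130:330,60:420],(720,400))[:,:]; b=cv2.resize(imd[220:390,160:540],(447,200))
o=np.zeros((600,720,3),np.uint8);o[:400]=a;o[400:,:447]=b
cv2.imwrite('pics/c12.png',o[:,:,::-1])
E
```

```text
t 41.05 pos [570.1 147.3 192.7] yhead -2.85 F [-0.8 -0.5  0.4] w 85.3 g 0.0 q [0.14 0.48 1.7  0.   0.97 0.19]
```

View pics/c12.png

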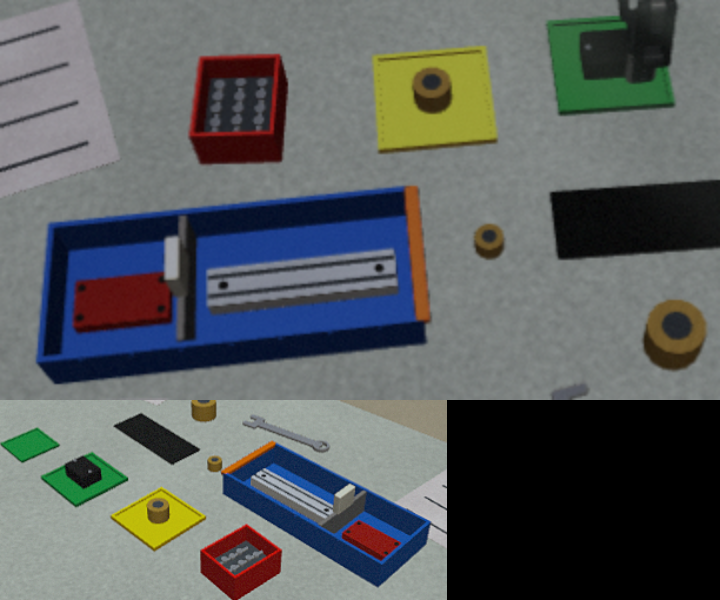

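The final views show all four parts flat in their places: rail at (302,280), bracket at (122,300), bushing at (432,88), block in the green tray. The bin and wrench are untouched and the gripper is free, so I hand the job in.

```bash
python3 -c "
from workcell import job
print(job.job_done())"
```

```text
the job is handed in; nothing more can be done
None
```

The stack is apart in the order asked and handed in after about 41 s of robot time: bushing in the yellow tray, block in the green tray, bracket and rail flat in their own ends of the tote, with the divider slid about 40 mm to make room; the hand-in call gave no verdict.

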